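# Change the lantern's battery over to the charger

### The arm

A 7-joint arm with a two-finger parallel gripper is mounted at the origin on the work surface. World frame = base frame: x ahead of the robot, y to its left, z up, the work surface at z = 0. Lengths are in m, angles in rad, forces in N, time in s.
With the tool pointing down it reaches from about 0.4 to 0.85 m from the base axis. Payload 10.4 kg.
Tool frame: the origin (TCP) lies at the very end of the fingers, on their centre line; the grasp point (between the pads) lies 19 mm behind it; z points along the fingers, y is the line along which they close (so a half turn about z gives the same grasp; the last joint's range is limited). The gripper opens to 87 mm and grips with 3 to 60 N. Pads are 19 mm wide; open, the fingers measure 117 mm over their backs; the gripper's body (75 mm by 190 mm) begins 51 mm behind the grasp point.
Start: joints at [-1.143, 0.332, -0.065, 1.46, 0.022, 1.35, -0.088], TCP at [0.272, 0.563, 0.223] pointing down, gripper open.
Joint ranges: [-2.6, 2.6], [-0.5, 2.12], [-1.47, 1.34], [0.16, 2.42], [-1.27, 4.41], [0.06, 2.06], [-2.6, 2.6]. Speed limits (rad/s): [2.22, 2.22, 2.79, 2.79, 3.14, 3.14, 3.14].

### API

Orientations are given as a unit quaternion [x, y, z, w].
In Python, from workcell import * gives the robot as it stands. The module is installed in compiled form; this text tells all that it offers.
- The arm moves only by the tool apply_moves, never from a script. Its argument "steps" is a list of rows, each a list of 7 numbers: the shift along the tool's x, y, z in m, then the turn, a rotation vector about the tool's x, y, z in rad, then the opening, from 0 (shut) to 1 (fully open). A call has 1 to 10 rows; each row shifts and turns the commanded pose from where the row before left it, along the tool's axes as they then stand; what a row does not reach is not made up. A row lasts 1/12 s, in which the tool goes at most 41.7 mm and 7.16 degrees, less where a joint would pass 70% of its speed; a pose out of reach is approached as far as the arm can. A call is refused whole if a number of a shift passes 0.0417 or a number of a turn 0.125, either way. A call with a gripper value outside its range is refused whole. The fingers move at their own pace and stop on an object; "squeeze" is the grip in N (left out, the last holds). Time passes only in rows, so rows that do not move let the fingers close. It gives the time, the measured TCP pose, the force, the opening and the grip force at its end, in the units of the state.
- read_state(): the state, without advancing time (a new reading comes with each control period).
- read_camera(name): name is "scene" or "top"; returns a dict with "color" (420x560x3 uint8, red, green, blue), "z_map" (420x560 float32, m along the optical axis (not along the pixel's ray), 0 where there is no reading), "vertical_fov" (degrees; the focal length in pixels is half the picture's height over the tangent of half this angle, whatever the lens; pixels are square), "cx", "cy" (the principal point, pixels), "pose" (4x4, takes a point from camera to world coordinates). Camera axes: x right, y down, z forward; pixel columns grow to the right and rows downward; lengths in m; the calibration is good to about 2 mm. A picture is of the moment at which its call begins.
- close_job(): hands the job in; it is judged then, once.
The state is a dict: "time": time; "qpos": joint angles; "qd": joint speeds; "joint_efforts": joint torques, N m; "ee_pos": TCP position; "tcp_rot": TCP orientation; "ft_force": force on the tool from outside, world axes, zero at the start; "ft_torque": the same for the moment, N m; "gripper_width": opening from 0.0 (shut) to 1.0 (fully open); "gripper_force": force on a finger pad.
Only numpy, scipy, OpenCV 4.12 (cv2) and the standard library are available. Lean on these libraries where they do the work, as an engineer would, in place of code of your own. Each camera call takes 0.05 s, during which the arm holds its last target. There are 200 camera calls.

### The job

The battery pack is latched in the well of the picnic lantern: press its sprung tab inward and, keeping it pressed, draw the pack straight up out of the well without wrenching it against the lantern. Then lower it gently, upright and fully home, into the charger's cradle with the tab at the notch, and let go. Leave the bottle, glasses and corkscrew where they are.

Things in the scene. Friction and masses are not known exactly. Their poses are not given: they have to be found in the camera images.
- pack_center (a point): centre of the black battery pack, a block 42 x 56 x 90 mm (its x, y, z; z up). Its plain back face is at x = -20, its front cheeks at x = +22 mm; between the cheeks a grey tab stands in a recess 34 mm wide. About 0.35 kg. At the start the lower 40 mm are in the lantern's well, 50 mm stand out; its underside is 45 mm below this point
- tab_face (a point): centre of the outer face of the tab's upright thumb pad, 26 mm wide (y) and 34 mm high; x points out of the pack. At rest 28 mm in front of (+x) and 22 mm above pack_center; the pad's lower edge is 10 mm above the lantern's rim. Pinched between pad and back face the pack measures 48 mm with the tab out, 42 mm with it fully in
- tab (a joint): how far the tab is pressed in towards the pack's back (m): 0 is sprung out, 0.006 is the stop. The spring pushes back with 2 N at first, 7 N at the stop. A nose low on the tab is caught under the lantern's lip; it is sure to be clear once the tab is in by 5.5 mm
- lantern: white lantern fixed to the trolley, 46 mm high; origin at the underside below the middle of its well, z up; x from -34 to +36, y from -42 to +150 mm. A lamp head 66 mm across and 114 mm high stands at y = +100 mm. The thin well must not feel over 25 N from the pack, all its walls and floor added up (a side push at the pad's height counts about 2.5 times)
- lantern_well (a point): middle of the well's mouth, at the rim, 46 mm above the lantern's origin, same axes. The mouth spans x = -21 to +23 and y = -29 to +29 mm (1 mm free on each side of the pack), the floor is 40 mm below. While latched, the pack's axes are the lantern's and it has 2 mm of play upward
- charger: grey charging cradle fixed to the trolley, 88 x 96 x 38 mm; origin at the underside below the middle of the pack's place, z up. Its floor is 8 mm up; its walls leave the pack 2 mm on each side; the mouth is bevelled, 6 mm wider and 6 mm deep. The +x wall has a notch 38 mm wide, open above, for the tab: the seated pack's x is the charger's x
- charger_seat (a point): where pack_center is when the pack is fully home in the charger: 53 mm above the charger's origin, same axes. Set it down gently: the cradle's floor is hard, and pack and cradle must not feel over 60 N from one another
- bottle_center (a point): middle of the green glass swing-top bottle, 76 mm across and 276 mm high, standing on a cork trivet (170 mm across, 9 mm high): leave alone
- glass_a_center (a point): middle of a clear plastic wine glass, 74 mm across, 154 mm high: leave alone
- glass_b_center (a point): middle of the other wine glass, the same: leave alone
- corkscrew_center (a point): middle of the steel wing corkscrew lying flat, about 220 x 150 mm, 28 mm high: leave alone
Not all that is in view belongs to the job. What is meant by the lantern is not purple, and is the smaller of those in its own colour.

How it is judged:
By the outcome, as a careful person would: the job done as asked, in the order asked, and still so for the second after the job is handed in, with the robot touching nothing.
It also fails if it takes over 70 s, if anything falls off the work surface, if the arm or the gripper's body presses on something with over 40 N, if the wrist force passes 120 N, or if a joint passes its speed limit or range.

## Working session

There is one attempt and no reset: what is moved stays moved. The work goes in short steps, Python scripts to look and compute and a tool call to move; the robot and the scene stay as the last step left them, time stands still between calls to the robot, and variables do not carry over. Pictures are saved under pics/ and viewed, at most 10 in all, crops included, and the job is handed in when it is done.

Besides the shell and the picture viewer there is one more tool, called after "Request:" as name(argument=value, ...), one argument or row to a line, values as JSON. apply_moves: Moves the arm, as the interface text tells. Its arguments: {"type":"object","properties":{"steps":{"type":"array"},"squeeze":{"type":"number"}},"required":["steps"]}

```bash
mkdir -p pics
cat > h.py <<'E'
from workcell import *
import numpy as np, cv2
from scipy.spatial.transform import Rotation as R
def cam(n):
    d=read_camera(n); H=d["color"].shape[0]
    d["f"]=H/2/np.tan(np.radians(d["vertical_fov"])/2); return d
def pts(d):
    z=d["z_map"]; v,u=np.mgrid[:z.shape[0],:z.shape[1]]
    P=np.stack([(u-d["cx"])*z/d["f"],(v-d["cy"])*z/d["f"],z],-1)
    return P@d["pose"][:3,:3].T+d["pose"][:3,3]
def onplane(d,u,v,h):
    r=d["pose"][:3,:3]@np.array([(u-d["cx"])/d["f"],(v-d["cy"])/d["f"],1.]);o=d["pose"][:3,3]
    return o+r*(h-o[2])/r[2]
def save(n,im): cv2.imwrite("pics/"+n,im[...,::-1])
E
python3 - <<'E'
from h import *
for n in("scene","top"):
    d=cam(n); save(n+"0.png",cv2.resize(d["color"],(784,588))); print(n,d["f"],d["cx"],d["cy"],d["pose"].round(3).tolist())
s=read_state();print(s["ee_pos"],s["tcp_rot"],s["ft_force"],s["gripper_width"],s["time"])
E
```

```text
scene 442.3503998810728 274.48283361351565 212.11951171627538 [[-0.338, 0.691, -0.639, 1.271], [0.941, 0.24, -0.237, 0.269], [-0.01, -0.682, -0.731, 0.938], [0.0, 0.0, 0.0, 1.0]]
top 415.6215547147502 277.9121807724771 207.26184700243212 [[-0.015, -0.999, 0.047, 0.457], [-1.0, 0.015, -0.003, 0.007], [0.002, -0.047, -0.999, 1.512], [0.0, 0.0, 0.0, 1.0]]
[0.27219073 0.56224621 0.22185898] [ 2.23487453e-01  9.74706615e-01 -6.03561383e-04 -8.79743124e-05] [-0.30707983  0.72814798 -0.55854829] 1.0001120499651508 0.1
```

View pics/scene0.png

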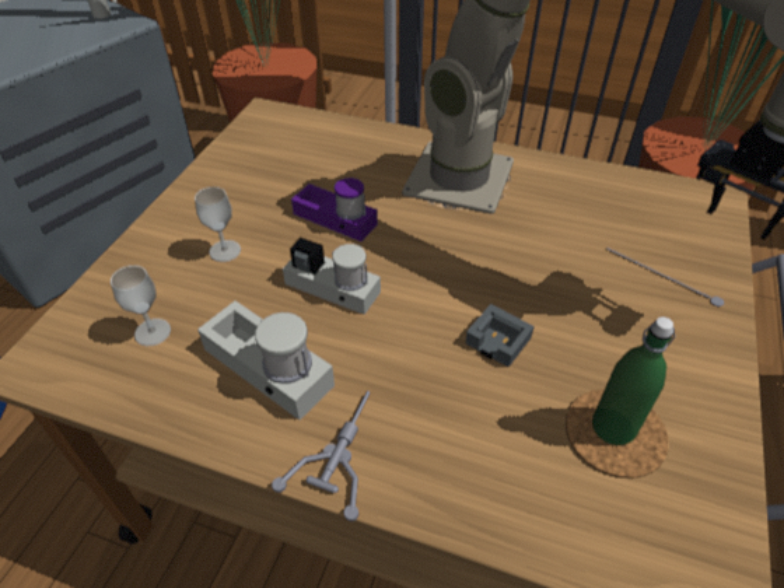

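View pics/top0.png

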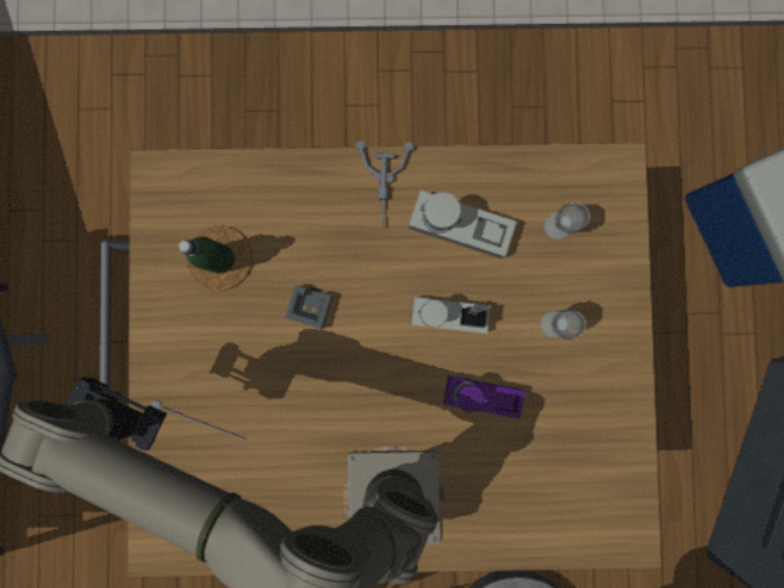

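The top picture shows the small white lantern at (450,315) with the black pack at (475,317). The charger is at (310,307), the purple decoy at (485,397) and the bigger white decoy at (463,223). The scene view shows the pack at (307,257), its grey tab facing +x, and the charger notch at (487,345).

Run:
```python
from h import *
d=cam("top"); c=d["color"].astype(int); P=pts(d); k=560/784
def crop(m,x0,y0,x1,y1):
    o=np.zeros(m.shape,bool); s=[int(v*k) for v in(x0,y0,x1,y1)]; o[s[1]:s[3],s[0]:s[2]]=m[s[1]:s[3],s[0]:s[2]]; return o
def rect(m,h,name):
    q=np.argwhere(m); w=np.array([onplane(d,u,v,h)[:2] for v,u in q],np.float32)
    r=cv2.minAreaRect((w*1000)); print(name,len(q),r)
sat=c.max(-1)-c.min(-1)
lan=crop((P[...,2]>.03)&(P[...,2]<.06),395,280,505,345)
rect(lan,.046,"lantern rim z30-60"); 
al=crop((P[...,2]>.03),395,280,505,345)
head=crop((P[...,2]>.1),395,280,460,345); print("head",P[head].mean(0),len(P[head]))
pk=crop((P[...,2]>.08),458,280,505,345); rect(pk,.096,"pack top"); print(np.median(P[pk],0))
rect(crop((c.max(-1)<60)&(P[...,2]>.07),458,280,505,345),.096,"pack dark")
ch=crop((P[...,2]>.02),275,275,345,340); rect(ch,.038,"charger"); print(np.median(P[ch],0))
d2=cam("scene")
for n,dd,b in(("t",d,(270,260,510,350)),("s",d2,(265,230,550,390))):
    s=[int(v*k) for v in b]
    if n=="t":
        A=dd["color"][s[1]:s[3],int(405*k):int(505*k)];B=dd["color"][s[1]:s[3],int(270*k):int(350*k)]
    else:
        A=dd["color"][int(225*k):int(315*k),int(270*k):int(390*k)];B=dd["color"][int(295*k):int(375*k),int(455*k):int(545*k)]
    f=lambda I:cv2.resize(I,(390,290),interpolation=cv2.INTER_CUBIC)
    globals()[n]=np.hstack([f(A),f(B)])
save("crops.png",np.vstack([t,s]))
# scene cloud of the same things
Q=pts(d2); z=Q[...,2]
c2=d2["color"].astype(int)
def sm(x0,y0,x1,y1,cond):
    o=np.zeros(z.shape,bool); a=[int(v*k) for v in(x0,y0,x1,y1)];o[a[1]:a[3],a[0]:a[2]]=1; return o&cond
m=sm(285,235,330,275,(z>.088)&(z<.105)); print("pack top scene",len(Q[m]),Q[m].mean(0),cv2.minAreaRect((Q[m][:,:2]*1000).astype(np.float32)))
m=sm(455,295,545,375,(z>.032)&(z<.045)); print("charger scene",len(Q[m]),Q[m].mean(0),cv2.minAreaRect((Q[m][:,:2]*1000).astype(np.float32)))
m=sm(275,235,390,315,(z>.040)&(z<.052)); print("lantern scene",len(Q[m]),cv2.minAreaRect((Q[m][:,:2]*1000).astype(np.float32)))
```

```text
lantern rim z30-60 548 ((461.2606506347656, -148.47772216796875), (192.2213134765625, 72.06641387939453), 82.36327362060547)
head [ 0.4654375  -0.10202824  0.12269848] 305
pack top 214 ((479.9535217285156, -206.1234588623047), (124.33147430419922, 73.51191711425781), 0.74403977394104)
[ 0.45272769 -0.2005971   0.09489694]
pack dark 173 ((454.672119140625, -201.06143188476562), (58.65177917480469, 39.95318603515625), 81.03677368164062)
charger 432 ((469.66156005859375, 220.262939453125), (116.80938720703125, 149.67462158203125), 56.49505615234375)
[0.4756519  0.21866711 0.037367  ]
pack top scene 222 [ 0.45772331 -0.19933322  0.09361496] ((458.9147033691406, -201.14292907714844), (58.57969665527344, 50.95791244506836), 83.70675659179688)
charger scene 561 [0.48593831 0.21424668 0.0364482 ] ((489.40533447265625, 211.80026245117188), (97.16341400146484, 91.56954193115234), 73.17774200439453)
lantern scene 642 ((463.6373291015625, -147.6348876953125), (193.69735717773438, 74.31932067871094), 82.16484832763672)
```

View pics/crops.png

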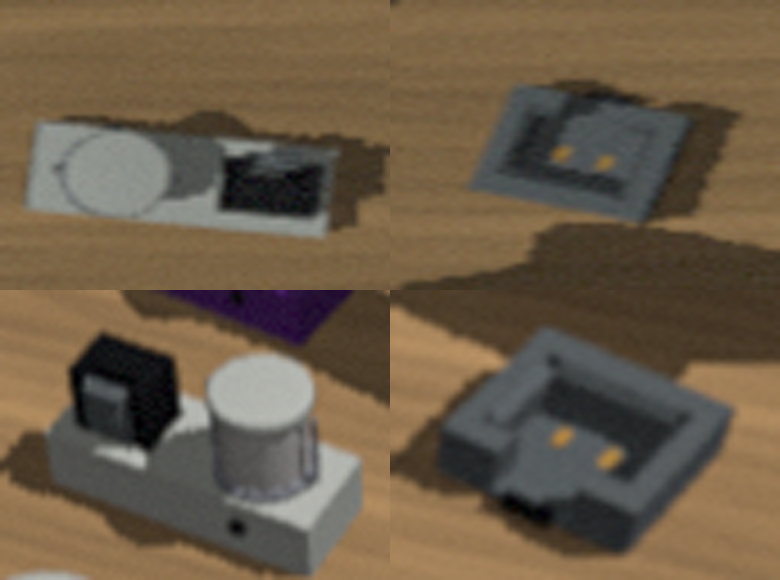

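The crops show the well and pack upright, with the tab pad on the +x side, and the charger pocket with two gold contacts and a notch toward the camera (+x). From these I get the lantern well at about (0.454, -0.201) with yaw -7.8°, and the charger yaw at about -17°. I'm moving now.

Request:
apply_moves(
  steps=[
    [-0.0318,-0.0249,-0.003,0,0,0,1],
    [-0.0318,-0.0249,-0.003,0,0,0,1],
    [-0.0318,-0.0249,-0.003,0,0,0,1],
    [-0.0318,-0.0249,-0.003,0,0,0,1],
    [-0.0318,-0.0249,-0.003,0,0,0,1],
    [-0.0318,-0.0249,-0.003,0,0,0,1],
    [-0.0318,-0.0249,-0.003,0,0,0,1],
    [-0.0318,-0.0249,-0.003,0,0,0,1],
    [-0.0318,-0.0249,-0.003,0,0,0,1],
    [-0.0318,-0.0249,-0.003,0,0,0,1],
  ],
  squeeze=3,
)

```text
time: 1.03
ee_pos: [0.4504, 0.198, 0.2528]
tcp_rot: [0.223, 0.975, 0.0, 0.0]
ft_force: [0.9, 0.3, 0.2]
gripper_width: 0.998
gripper_force: 0.0
```

Request:
apply_moves(
  steps=[
    [-0.0181,-0.0357,0,0,0,0,1],
    [-0.0181,-0.0357,0,0,0,0,1],
    [-0.0181,-0.0357,0,0,0,0,1],
    [-0.0181,-0.0357,0,0,0,0,1],
    [-0.0181,-0.0357,0,0,0,0,1],
    [-0.0181,-0.0357,0,0,0,0,1],
    [-0.0181,-0.0357,0,0,0,0,1],
    [-0.0181,-0.0357,0,0,0,0,1],
    [-0.0181,-0.0357,0,0,0,0,1],
    [-0.0181,-0.0357,0,0,0,0,1],
  ],
)

```text
time: 1.87
ee_pos: [0.4569, -0.2022, 0.2528]
tcp_rot: [0.223, 0.975, 0.0, 0.0]
ft_force: [1.4, -0.4, 0.0]
gripper_width: 1.006
gripper_force: 0.0
```

Request:
apply_moves(
  steps=[
    [0,0,0,0,0,0.125,1],
    [0,0,0,0,0,0.125,1],
    [0,0,0,0,0,0.125,1],
    [0,0,0,0,0,0.125,1],
    [0,0,0,0,0,0.125,1],
    [0,0,0,0,0,0.125,1],
    [0,0,0,0,0,0.125,1],
    [0,0,0,0,0,0.125,1],
    [0,0,0,0,0,0.125,1],
    [0,0,0,0,0,0.125,1],
  ],
)

```text
time: 2.7
ee_pos: [0.4573, -0.2002, 0.2524]
tcp_rot: [0.754, 0.657, 0.0, -0.0]
ft_force: [0.2, 0.3, 0.6]
gripper_width: 0.994
gripper_force: 0.0
```

```bash
cat >> h.py <<'E'
def goto(x,y,z,yaw):
    "remaining shift in tool axes to put the TCP there with tool y at yaw (deg)"
    s=read_state(); r=R.from_quat(s["tcp_rot"]); ya=np.degrees(np.arctan2(*r.as_matrix()[[1,0],1]))
    print("t",round(s["time"],2),"pos",np.round(s["ee_pos"],4),"yaw",ya.round(2),"F",np.round(s["ft_force"],1),"w",round(s["gripper_width"]*87,1))
    print("shift(tool)",r.inv().apply(np.array([x,y,z])-s["ee_pos"]).round(4),"then rz",np.radians(ya-yaw).round(4), "tilt",r.as_matrix()[:,2].round(4))
E
python3 - <<'E'
from h import *
goto(.458,-.2017,.057,-7.8)
d=cam("top");P=pts(d)
z=P[...,2]; m=(z>.030)&(z<.046)&(abs(P[...,0]-.48)<.09)&(abs(P[...,1]-.215)<.09)
w=np.argwhere(m); q=np.array([onplane(d,u,v,.038)[:2]*1000 for v,u in w],np.float32)
print("charger top",len(q),cv2.minAreaRect(q))
d2=cam("scene");Q=pts(d2)
# pocket floor extents in the charger frame, both views
for n,A in(("top",P),("scene",Q)):
    yaw=np.radians(-16.8);c=np.array([.489,.212]);L=(A[...,:2]-c)@np.array([[np.cos(yaw),-np.sin(yaw)],[np.sin(yaw),np.cos(yaw)]])*1000
    ins=(abs(L[...,0])<48)&(abs(L[...,1])<50)
    lo=ins&(A[...,2]>.004)&(A[...,2]<.014)&(abs(L[...,0])<38)&(abs(L[...,1])<40); hi=ins&(A[...,2]>.032)&(A[...,2]<.044)
    print(n,"floor",np.percentile(L[lo],[2,98],axis=0).round(1).tolist(),lo.sum(),"top",np.percentile(L[hi],[1,99],axis=0).round(1).tolist())
save("c2.png",np.hstack([cv2.resize(d["color"][180:250,270:370],(400,280),interpolation=2),cv2.resize(d2["color"][150:230,180:290],(400,280),interpolation=2)]))
E
```

```text
t 2.7 pos [ 0.4573 -0.2002  0.2524] yaw -7.8 F [0.2 0.3 0.6] w 86.4
shift(tool) [-0.0014  0.0009  0.1954] then rz -0.0 tilt [-1.e-04  2.e-04 -1.e+00]
charger top 388 ((486.59320068359375, 210.92730712890625), (96.63939666748047, 87.83338165283203), 72.78253173828125)
top floor [[-22.9, -26.4], [34.6, 27.4]] 203 top [[-45.5, -48.8], [41.3, 46.3]]
scene floor [[-23.4, -30.4], [36.3, 21.2]] 295 top [[-43.9, -48.2], [45.8, 47.8]]
```

View pics/c2.png

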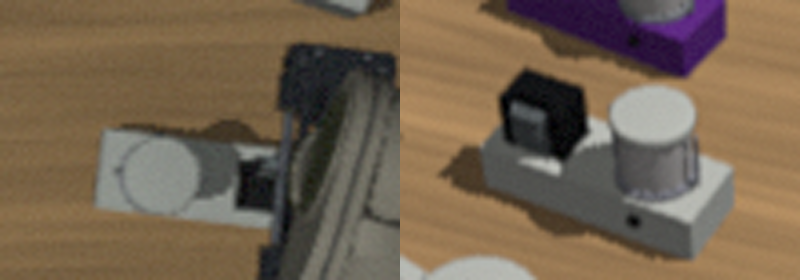

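The left crop shows the gripper over the pack, and the right one shows the pack unmoved with its tab facing the camera. Going down.

Request:
apply_moves(
  steps=[
    [-0.0014,0.0009,0.025,0,0,0,1],
    [0,0,0.03,0,0,0,1],
    [0,0,0.03,0,0,0,1],
    [0,0,0.03,0,0,0,1],
    [0,0,0.03,0,0,0,1],
    [0,0,0.025,0,0,0,1],
    [0,0,0.015,0,0,0,1],
    [0,0,0.01,0,0,0,1],
    [0,0,0,0,0,0,1],
    [0,0,0,0,0,0,1],
  ],
)

```text
time: 3.63
ee_pos: [0.4582, -0.2019, 0.0579]
tcp_rot: [0.751, 0.66, -0.0, -0.0]
ft_force: [-0.5, -0.1, 0.3]
gripper_width: 1.0
gripper_force: 0.0
```

Run:
```python
from h import *
goto(.458,-.2017,.057,-7.8)
d2=cam("scene"); save("g1.png",cv2.resize(d2["color"][140:240,180:310],(780,600),interpolation=2))
```

```text
t 3.63 pos [ 0.4582 -0.2019  0.0579] yaw -7.34 F [-0.5 -0.1  0.3] w 87.0
shift(tool) [ 0.0002 -0.0003  0.0009] then rz 0.008 tilt [-2.e-04 -2.e-04 -1.e+00]
```

View pics/g1.png

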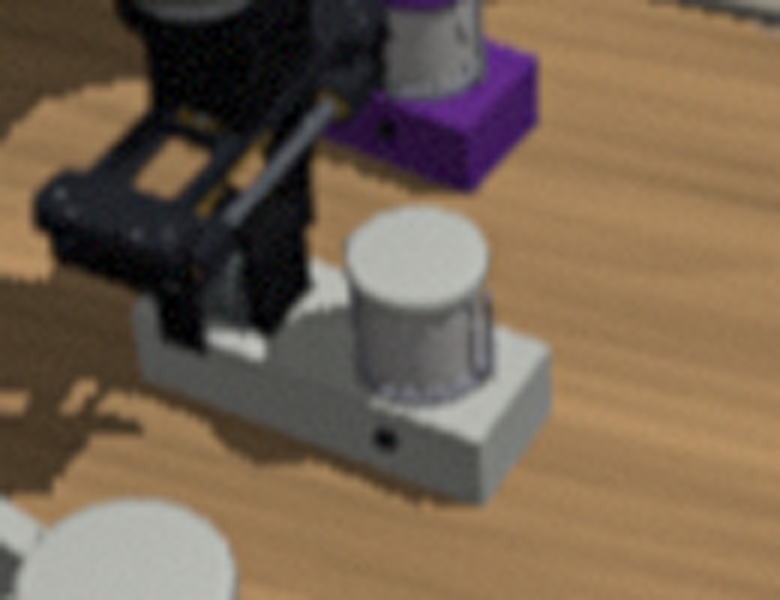

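The front finger stands before the tab pad at about (185,310), roughly centred, and the rim is clear below. I'll close in stages and watch the force.

Request:
apply_moves(
  steps=[
    [0,0,0.0005,0,0,0.004,0.8],
    [0,0,0,0,0,0,0.66],
    [0,0,0,0,0,0,0.6],
    [0,0,0,0,0,0,0.58],
    [0,0,0,0,0,0,0.57],
    [0,0,0,0,0,0,0.57],
  ],
  squeeze=3,
)

```text
time: 4.18
ee_pos: [0.4582, -0.2018, 0.0572]
tcp_rot: [0.753, 0.658, 0.0, 0.0]
ft_force: [-0.8, -0.0, -0.2]
gripper_width: 0.634
gripper_force: 0.0
```

Request:
apply_moves(
  steps=[
    [0,0,0,0,0,0,0.56],
    [0,0,0,0,0,0,0.55],
    [0,0,0,0,0,0,0.54],
    [0,0,0,0,0,0,0.54],
    [0,0,0,0,0,0,0.54],
  ],
  squeeze=3,
)

```text
time: 4.6
ee_pos: [0.4579, -0.2017, 0.057]
tcp_rot: [0.753, 0.658, -0.0, -0.0]
ft_force: [-1.8, 0.1, 2.1]
gripper_width: 0.549
gripper_force: 3.0
```

Request:
apply_moves(
  steps=[
    [0,-0.0005,0,0,0,0,0.53],
    [0,-0.0005,0,0,0,0,0.53],
    [0,0,0,0,0,0,0.53],
    [0,0,0,0,0,0,0.53],
  ],
  squeeze=4,
)

```text
time: 4.93
ee_pos: [0.4571, -0.2016, 0.057]
tcp_rot: [0.753, 0.658, 0.0, -0.0]
ft_force: [-0.3, 0.2, 0.8]
gripper_width: 0.528
gripper_force: 3.8
```

Run:
```python
from h import *
for i in range(3):
    goto(.458,-.2017,.057,-7.8); read_camera("top")
```

```text
t 4.93 pos [ 0.4571 -0.2016  0.057 ] yaw -7.67 F [-0.3  0.2  0.8] w 46.0
shift(tool) [0.     0.0009 0.    ] then rz 0.0022 tilt [ 0.e+00  1.e-04 -1.e+00]
t 4.98 pos [ 0.4571 -0.2016  0.057 ] yaw -7.67 F [-1.4  0.2 -0.2] w 46.3
shift(tool) [0.     0.0009 0.    ] then rz 0.0022 tilt [ 0.e+00  1.e-04 -1.e+00]
t 5.03 pos [ 0.4571 -0.2016  0.057 ] yaw -7.68 F [-1.   0.1 -0.1] w 46.1
shift(tool) [ 0.      0.0009 -0.    ] then rz 0.0021 tilt [-0.e+00  1.e-04 -1.e+00]
```

Request:
apply_moves(
  steps=[
    [0,-0.0006,0,0,0,0,0.515],
    [0,-0.0006,0,0,0,0,0.5],
    [0,0,0,0,0,0,0.5],
    [0,0,0,0,0,0,0.5],
  ],
  squeeze=6,
)

```text
time: 5.42
ee_pos: [0.4559, -0.2015, 0.057]
tcp_rot: [0.753, 0.658, 0.0, -0.0]
ft_force: [-1.1, 0.8, 0.0]
gripper_width: 0.506
gripper_force: 5.7
```

Request:
apply_moves(
  steps=[
    [0,-0.0006,0,0,0,0,0.49],
    [0,-0.0005,0,0,0,0,0.48],
    [0,0,0,0,0,0,0.47],
    [0,0,0,0,0,0,0.47],
  ],
  squeeze=9,
)

```text
time: 5.75
ee_pos: [0.4548, -0.2013, 0.0571]
tcp_rot: [0.753, 0.658, 0.0, -0.0]
ft_force: [-1.2, 0.3, 1.2]
gripper_width: 0.481
gripper_force: 9.0
```

Run:
```python
from h import *
for i in range(4):
    s=read_state();print(s["ee_pos"].round(4),s["ft_force"].round(1),s["ft_torque"].round(2),round(s["gripper_width"]*87,1),s["gripper_force"].round(1)); read_camera("top")
```

```text
Traceback (most recent call last):
AttributeError: 'float' object has no attribute 'round'
```

Request:
apply_moves(
  steps=[
    [0,0,0,0,0,0,0.44],
    [0,0,0,0,0,0,0.44],
    [0,0,0,0,0,0,0.44],
  ],
  squeeze=22,
)

```text
time: 6.0
ee_pos: [0.4548, -0.2013, 0.0572]
tcp_rot: [0.753, 0.658, 0.0, -0.0]
ft_force: [-2.4, 1.6, 6.0]
gripper_width: 0.47
gripper_force: 22.0
```

Run:
```python
from h import *
for i in range(4):
    s=read_state();print(s["ee_pos"].round(4),s["ft_force"].round(1),s["ft_torque"].round(2),round(s["gripper_width"]*87,1),s["gripper_force"]); read_camera("top")
```

```text
[ 0.4548 -0.2013  0.0572] [-2.4  1.6  6. ] [0.13 0.67 0.04] 40.9 22.00641646535587
[ 0.4548 -0.2013  0.0572] [-2.5  0.3  5.3] [0.16 0.63 0.  ] 40.7 22.00586480745187
[ 0.4548 -0.2013  0.0572] [-2.4  0.2  6.3] [ 0.13  0.63 -0.04] 41.2 22.00563348367723
[ 0.4548 -0.2013  0.0572] [-2.3  0.8  5.2] [ 0.09  0.7  -0.03] 40.8 22.006148832879262
```

Request:
apply_moves(
  steps=[
    [0,-0.0003,-0.0005,0,0,0,0.44],
    [0,0,-0.0005,0,0,0,0.44],
    [0,0,-0.0005,0,0,0,0.44],
    [0,0,-0.0005,0,0,0,0.44],
    [0,0,-0.0005,0,0,0,0.44],
    [0,0,-0.0005,0,0,0,0.44],
    [0,0,-0.0005,0,0,0,0.44],
  ],
)

```text
time: 6.78
ee_pos: [0.4545, -0.2013, 0.0605]
tcp_rot: [0.753, 0.658, 0.0, -0.0]
ft_force: [-0.2, 0.2, -3.8]
gripper_width: 0.473
gripper_force: 22.0
```

The force on the tool is just the pack's weight, 3.5 mm up and past the latch play. Drawing it out.

Request:
apply_moves(
  steps=[
    [0,0,-0.003,0,0,0,0.44],
    [0,0,-0.004,0,0,0,0.44],
    [0,0,-0.004,0,0,0,0.44],
    [0,0,-0.004,0,0,0,0.44],
    [0,0,-0.004,0,0,0,0.44],
  ],
)

```text
time: 7.2
ee_pos: [0.4547, -0.2013, 0.0801]
tcp_rot: [0.753, 0.658, 0.0, 0.0]
ft_force: [0.3, -0.1, -2.6]
gripper_width: 0.47
gripper_force: 22.0
```

Request:
apply_moves(
  steps=[
    [0,0,-0.004,0,0,0,0.44],
    [0,0,-0.004,0,0,0,0.44],
    [0,0,-0.004,0,0,0,0.44],
    [0,0,-0.005,0,0,0,0.44],
    [0,0,-0.01,0,0,0,0.44],
    [0,0,-0.02,0,0,0,0.44],
    [0,0,-0.03,0,0,0,0.44],
    [0,0,-0.03,0,0,0,0.44],
    [0,0,-0.02,0,0,0,0.44],
    [0,0,0,0,0,0,0.44],
  ],
)

```text
time: 8.03
ee_pos: [0.4565, -0.2023, 0.2113]
tcp_rot: [0.753, 0.658, 0.002, 0.003]
ft_force: [0.7, -0.8, -3.1]
gripper_width: 0.469
gripper_force: 22.0
```

Run:
```python
from h import *
goto(.489,.2112,.206,-17)
d=cam("scene"); save("g2.png",cv2.resize(d["color"][80:240,150:360],(780,594),interpolation=2))
```

```text
t 8.03 pos [ 0.4565 -0.2023  0.2113] yaw -7.71 F [ 0.7 -0.8 -3.1] w 40.8
shift(tool) [ 0.4141 -0.0233  0.0053] then rz 0.1621 tilt [ 6.9e-03 -6.0e-04 -1.0e+00]
```

View pics/g2.png

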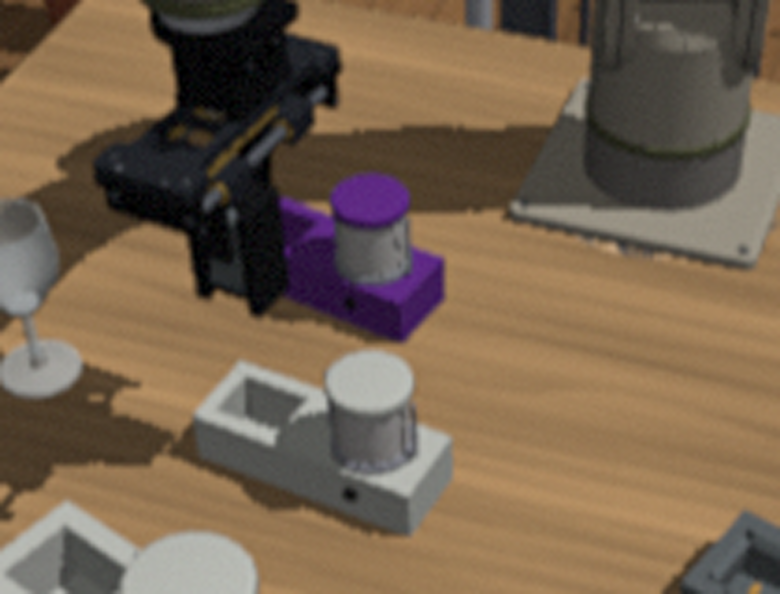

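The pack is out with the tab pressed; the well at (265,405) is empty and the lantern hasn't moved. Carrying it to the charger.

Request:
apply_moves(
  steps=[
    [0.02,-0.001,0,0,0,0,0.44],
    [0.03,-0.002,0,0,0,0,0.44],
    [0.04,-0.0025,0,0,0,0,0.44],
    [0.04,-0.0025,0,0,0,0,0.44],
    [0.04,-0.0025,0,0,0,0,0.44],
    [0.04,-0.0025,0,0,0,0,0.44],
    [0.04,-0.0025,0,0,0,0,0.44],
    [0.04,-0.0025,0,0,0,0,0.44],
    [0.04,-0.0025,0,0,0,0,0.44],
    [0.04,-0.0025,0,0,0,0,0.44],
  ],
)

```text
time: 8.92
ee_pos: [0.4802, 0.1701, 0.2052]
tcp_rot: [0.753, 0.658, -0.001, -0.0]
ft_force: [0.8, 0.0, -2.7]
gripper_width: 0.473
gripper_force: 22.0
```

Request:
apply_moves(
  steps=[
    [0.03,0,0,0,0,0,0.44],
    [0.014,0,0,0,0,0,0.44],
    [0,0,0,0,0,0.082,0.44],
    [0,0,0,0,0,0.08,0.44],
    [0,0,0.02,0,0,0,0.44],
    [0,0,0.02,0,0,0,0.44],
    [0,0,0.015,0,0,0,0.44],
    [0,0,0,0,0,0,0.44],
    [0,0,0,0,0,0,0.44],
  ],
)

```text
time: 9.67
ee_pos: [0.4863, 0.2112, 0.1504]
tcp_rot: [0.804, 0.595, -0.001, -0.0]
ft_force: [0.2, -1.2, -3.5]
gripper_width: 0.472
gripper_force: 22.0
```

Run:
```python
from h import *
goto(.489,.2112,.110,-17)
d=cam("scene"); save("g3.png",cv2.resize(d["color"][160:280,300:460],(800,600),interpolation=2))
P=pts(d); m=(abs(P[...,0]-.52)<.08)&(abs(P[...,1]-.21)<.1)&(P[...,2]>.03)&(P[...,2]<.043)
q=P[m]; print(m.sum(),cv2.minAreaRect((q[:,:2]*1000).astype(np.float32)))
s=read_state(); r=R.from_quat(s["tcp_rot"])
# front cheeks / pack faces in tool axes, below finger tips
T=r.inv().apply((P.reshape(-1,3)-s["ee_pos"]))*1000
k=(abs(T[:,0])<45)&(abs(T[:,1])<45)&(T[:,2]>5)&(T[:,2]<60); 
for z0 in range(0,60,6):
    b=T[(abs(T[:,0])<45)&(T[:,1]>0)&(T[:,1]<45)&(T[:,2]>z0)&(T[:,2]<=z0+6)]
    if len(b): print(z0,len(b),"x",np.percentile(b[:,0],[1,99]).round(1),"y",np.percentile(b[:,1],[5,50,95]).round(1))
```

```text
t 9.67 pos [0.4863 0.2112 0.1504] yaw -16.99 F [ 0.2 -1.2 -3.5] w 41.1
shift(tool) [0.0009 0.0026 0.0404] then rz 0.0002 tilt [-0.0024 -0.0017 -1.    ]
592 ((490.8183898925781, 211.063720703125), (97.64430236816406, 90.8407974243164), 73.25611114501953)
0 14 x [-19.6  27.2] y [ 8.1 20.8 28.2]
6 23 x [-27.2  27.3] y [ 7.3 19.8 21.7]
12 28 x [-28.1  27.2] y [10.7 18.2 21.8]
18 41 x [-27.7  26.8] y [12.  15.2 22.7]
24 52 x [-28.4  26.9] y [ 8.6 18.1 22.1]
30 34 x [-26.9  26.7] y [ 8.8 18.6 21.6]
36 16 x [-26.   26.7] y [10.7 19.3 22.3]
42 31 x [-27.6  27. ] y [ 3.3 16.4 22.2]
48 17 x [-27.7  25.8] y [ 6.4  9.6 20.6]
```

View pics/g3.png

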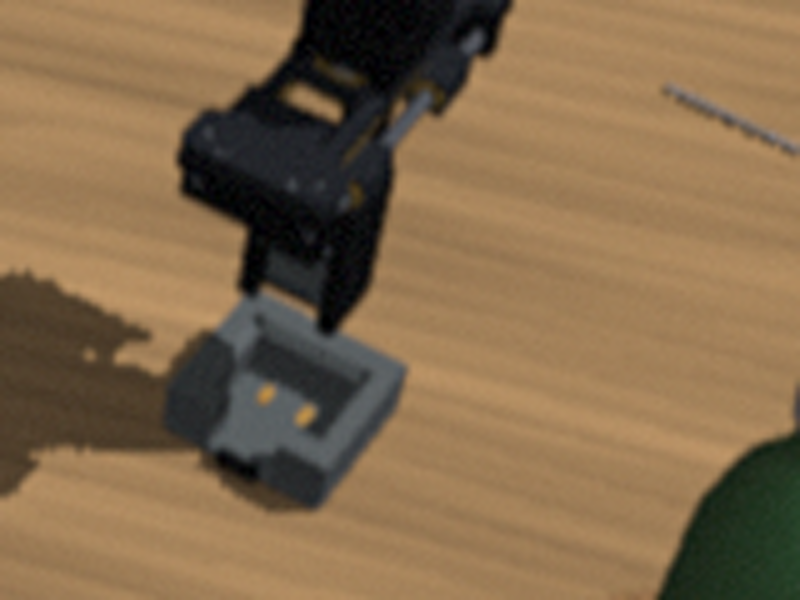

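The pack hangs upright over the cradle at about (290,290), tab toward the notch, centred in the grip (x ±27.5 mm, cheeks at +21.5 mm). Correcting by about 4 mm and lowering.

Request:
apply_moves(
  steps=[
    [0.0012,0.0038,0.01,0,0,0,0.44],
    [0,0,0.015,0,0,0,0.44],
    [0,0,0.015,0,0,0,0.44],
    [0,0,0.01,0,0,0,0.44],
    [0,0,0.005,0,0,0,0.44],
    [0,0,0,0,0,0,0.44],
    [0,0,0,0,0,0,0.44],
  ],
)

```text
time: 10.3
ee_pos: [0.4914, 0.2122, 0.0969]
tcp_rot: [0.804, 0.595, 0.0, 0.0]
ft_force: [-0.4, -0.3, -3.3]
gripper_width: 0.473
gripper_force: 22.0
```

Run:
```python
from h import *
goto(.490,.211,.060,-17)
d=cam("scene"); save("g4.png",cv2.resize(d["color"][190:280,310:430],(800,600),interpolation=2))
```

```text
t 10.3 pos [0.4914 0.2122 0.0969] yaw -16.97 F [-0.4 -0.3 -3.3] w 41.2
shift(tool) [-0.0016 -0.001   0.0369] then rz 0.0006 tilt [ 5.e-04  2.e-04 -1.e+00]
```

View pics/g4.png

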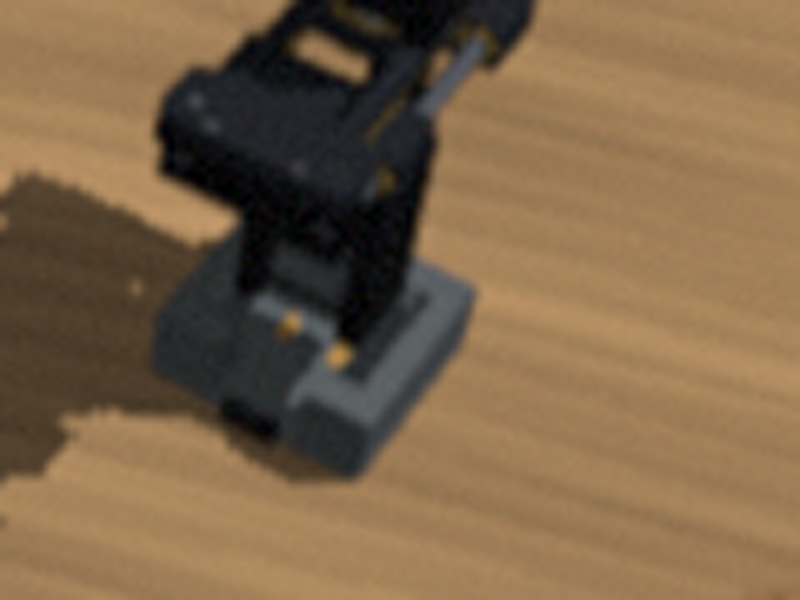

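The pack's foot is just above the mouth, with tab and notch lined up at about (290,310). A small correction, then down slowly.

Request:
apply_moves(
  steps=[
    [-0.0014,-0.001,0,0,0,0,0.44],
    [0,0,0.003,0,0,0,0.44],
    [0,0,0.003,0,0,0,0.44],
    [0,0,0.003,0,0,0,0.44],
    [0,0,0.002,0,0,0,0.44],
    [0,0,0.002,0,0,0,0.44],
    [0,0,0.002,0,0,0,0.44],
    [0,0,0.002,0,0,0,0.44],
    [0,0,0.002,0,0,0,0.44],
    [0,0,0,0,0,0,0.44],
  ],
)

```text
time: 11.18
ee_pos: [0.4895, 0.211, 0.0771]
tcp_rot: [0.804, 0.595, -0.0, -0.0]
ft_force: [0.3, -0.2, -2.5]
gripper_width: 0.471
gripper_force: 22.0
```

Request:
apply_moves(
  steps=[
    [0,0,0.002,0,0,0,0.44],
    [0,0,0.002,0,0,0,0.44],
    [0,0,0.002,0,0,0,0.44],
    [0,0,0.002,0,0,0,0.44],
    [0,0,0.002,0,0,0,0.44],
    [0,0,0.002,0,0,0,0.44],
    [0,0,0.001,0,0,0,0.44],
    [0,0,0,0,0,0,0.44],
    [0,0,0,0,0,0,0.44],
  ],
)

```text
time: 11.93
ee_pos: [0.4897, 0.2111, 0.0645]
tcp_rot: [0.804, 0.595, -0.0, -0.0]
ft_force: [0.1, -0.1, -4.0]
gripper_width: 0.471
gripper_force: 22.0
```

Request:
apply_moves(
  steps=[
    [0,0,0.001,0,0,0,0.44],
    [0,0,0.001,0,0,0,0.44],
    [0,0,0.0,0,0,0,0.44],
    [0,0,0,0,0,0,0.44],
  ],
)

```text
time: 12.27
ee_pos: [0.4897, 0.211, 0.0625]
tcp_rot: [0.804, 0.595, -0.0, -0.0]
ft_force: [-0.3, -0.4, -3.8]
gripper_width: 0.473
gripper_force: 22.0
```

Request:
apply_moves(
  steps=[
    [0,0,0.0005,0,0,0,0.44],
    [0,0,0.0005,0,0,0,0.44],
    [0,0,0.0005,0,0,0,0.44],
    [0,0,0.0005,0,0,0,0.44],
    [0,0,0,0,0,0,0.44],
  ],
)

```text
time: 12.68
ee_pos: [0.4897, 0.211, 0.0604]
tcp_rot: [0.804, 0.595, -0.0, -0.0]
ft_force: [-0.1, -0.3, -2.8]
gripper_width: 0.47
gripper_force: 22.0
```

Request:
apply_moves(
  steps=[
    [0,0,0.0005,0,0,0,0.44],
    [0,0,0.0005,0,0,0,0.44],
    [0,0,0,0,0,0,0.44],
  ],
)

```text
time: 12.93
ee_pos: [0.4896, 0.211, 0.0594]
tcp_rot: [0.804, 0.595, -0.0, -0.0]
ft_force: [-0.4, -0.4, -3.3]
gripper_width: 0.477
gripper_force: 22.0
```

Request:
apply_moves(
  steps=[
    [0,0,0.0005,0,0,0,0.44],
    [0,0,0.0005,0,0,0,0.44],
    [0,0,0,0,0,0,0.44],
  ],
)

```text
time: 13.18
ee_pos: [0.4897, 0.2111, 0.0592]
tcp_rot: [0.804, 0.595, 0.0, -0.0]
ft_force: [-4.5, -1.6, 5.5]
gripper_width: 0.474
gripper_force: 22.0
```

The pack is down at the expected height (0.059) with about 9 N on the floor. Easing the grip, then opening.

Request:
apply_moves(
  steps=[
    [0,0,-0.0003,0,0,0,0.46],
    [0,0,0,0,0,0,0.47],
    [0,0,0,0,0,0,0.47],
  ],
  squeeze=9,
)

```text
time: 13.43
ee_pos: [0.4898, 0.2112, 0.0591]
tcp_rot: [0.804, 0.595, 0.0, -0.0]
ft_force: [-1.5, -0.0, 2.0]
gripper_width: 0.48
gripper_force: 9.0
```

Request:
apply_moves(
  steps=[
    [0,0.0005,0,0,0,0,0.5],
    [0,0.0005,0,0,0,0,0.52],
    [0,0.001,0,0,0,0,0.54],
    [0,0.001,0,0,0,0,0.56],
    [0,0,0,0,0,0,0.6],
    [0,0,0,0,0,0,0.7],
    [0,0,0,0,0,0,0.85],
    [0,0,0,0,0,0,1],
    [0,0,0,0,0,0,1],
  ],
  squeeze=4,
)

```text
time: 14.18
ee_pos: [0.4928, 0.2101, 0.0589]
tcp_rot: [0.804, 0.595, 0.0, 0.0]
ft_force: [0.5, 0.1, -0.4]
gripper_width: 0.815
gripper_force: 0.0
```

Request:
apply_moves(
  steps=[
    [0,0,0,0,0,0,1],
    [0,0,0,0,0,0,1],
    [0,0,0,0,0,0,1],
  ],
)

```text
time: 14.43
ee_pos: [0.4926, 0.2102, 0.0589]
tcp_rot: [0.804, 0.595, 0.0, -0.0]
ft_force: [-0.5, 0.1, 0.4]
gripper_width: 0.979
gripper_force: 0.0
```

Request:
apply_moves(
  steps=[
    [0,0,-0.01,0,0,0,1],
    [0,0,-0.02,0,0,0,1],
    [0,0,-0.03,0,0,0,1],
    [0,0,-0.04,0,0,0,1],
    [0,0,-0.04,0,0,0,1],
    [0,0,-0.03,0,0,0,1],
    [-0.04,0,0,0,0,0,1],
    [-0.04,0,0,0,0,0,1],
    [-0.04,0,0,0,0,0,1],
    [-0.04,0,0,0,0,0,1],
  ],
)

```text
time: 15.27
ee_pos: [0.4452, 0.0554, 0.2296]
tcp_rot: [0.804, 0.595, 0.001, -0.0]
ft_force: [1.0, -1.6, -0.5]
gripper_width: 1.0
gripper_force: 0.0
```

Run:
```python
from h import *
goto(.490,.211,.060,-17)
d=cam("scene"); save("g5.png",cv2.resize(d["color"][180:285,310:450],(800,600),interpolation=2))
P=pts(d); m=(abs(P[...,0]-.49)<.06)&(abs(P[...,1]-.211)<.06)&(P[...,2]>.085)&(P[...,2]<.12)
q=P[m]; print(m.sum(),q[:,2].mean(),np.percentile(q[:,2],[10,90]),cv2.minAreaRect((q[:,:2]*1000).astype(np.float32)))
```

```text
t 15.27 pos [0.4452 0.0554 0.2296] yaw -16.95 F [ 1.  -1.6 -0.5] w 87.0
shift(tool) [ 0.1617 -0.0026  0.1698] then rz 0.0008 tilt [ 9.e-04  7.e-04 -1.e+00]
352 0.09456050179985395 [0.08842239 0.09853681] ((492.3839111328125, 209.91799926757812), (57.10181427001953, 51.92044448852539), 71.73308563232422)
```

View pics/g5.png

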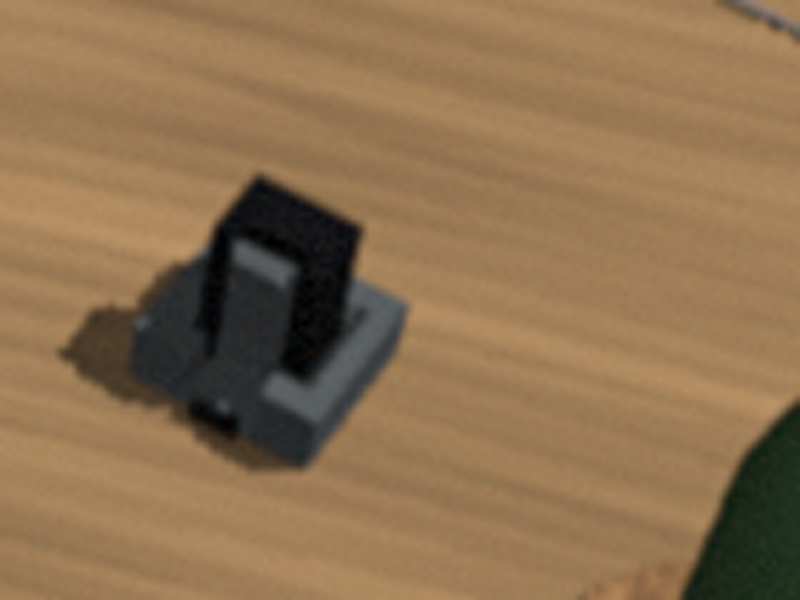

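The pack stands upright in the cradle with its top at z ≈ 0.098 (fully home), the tab in the notch at (255,310), and the gripper clear. Handing in.

```bash
python3 -c "
from workcell import *
print(close_job())"
```

```text
the job is handed in; nothing more can be done
None
```

The battery pack is out of the lantern and upright, fully home in the charger with its tab at the notch. The gripper let go and backed clear, and the job was handed in at about 15 s. I kept the arm away from the bottle, glasses and corkscrew but didn't re-check them at the end.

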